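# Stow a mould in the roll-top mould garage

### The arm

A 6-joint arm with a two-finger parallel gripper is mounted at the origin on the work surface. World frame = base frame: x ahead of the robot, y to its left, z up, the work surface at z = 0. Lengths are in m, angles in rad, forces in N, time in s.
With the tool pointing down it reaches from about 0.275 to 0.875 m from the base axis. Payload 12.5 kg.
Tool frame: the origin (TCP) lies on the centre line of the jaws, within the pads' length; the fingertips stand r.finger_overhang ahead of it and the grasp point (between the pads) lies 3 mm ahead of it (r.finger_overhang is the distance from the TCP to the fingertips, in m); z points along the fingers, y is the direction in which the jaws open and shut (so a half turn about z gives the same grasp; the last joint's range is limited). The gripper opens to 85 mm and grips with 20 to 120 N. Pads are 22 mm wide; open, the fingers measure 114 mm over their backs; the gripper's body (76 mm by 85 mm) begins 54 mm behind the grasp point. The pads swing forward as they close: fully open they stand 13 mm farther back than shut.
Start: joints at [1.136, 0.351, 1.652, -0, 1.139, -0.085], TCP at [0.188, 0.517, 0.253] pointing down, gripper open.
Joint ranges: [-2.75, 2.75], [-0.79, 2.1], [0.01, 2.65], [-1.57, 4.71], [0.07, 3.14], [-2.87, 2.87]. Speed limits (rad/s): [2.22, 2.22, 2.79, 3.14, 3.14, 3.14].

### API

Orientations are given as a unit quaternion [x, y, z, w].
In Python, from cell import r, optics gives the robot as it stands. The module is installed in compiled form; this text tells all that it offers. Calls block until the motion is done:
- r.move_to(position, orientation): joint-space move of the TCP to a pose.
- r.move_linear(position, rot=None, vel=0.15): straight line of the TCP; rot=None keeps the orientation; vel is the mean speed in m/s.
- r.set_joints(angles): joint-space move.
- r.set_gripper(opening, squeeze=None): opening from 0.0 (shut) to 1.0 (fully open); squeeze is the grip in N (None keeps the last); returns when the fingers have stopped.
- r.sleep(seconds).
- r.inverse_kinematics(position, orientation): joint angles nearest the present ones, or None.
- optics.get_image(name): name is "scene" or "top"; returns a dict with "pixels" (400x640x3 uint8, red, green, blue), "depth" (400x640 float32, m along the optical axis (not along the pixel's ray), 0 where there is no reading), "fx", "fy", "cx", "cy" (pixels), "camera_from_world" (4x4, takes a point from world to camera coordinates). Camera axes: x right, y down, z forward; pixel columns grow to the right and rows downward; lengths in m; the calibration is good to about 2 mm. A picture is of the moment at which its call begins.
A pose or a line that the arm cannot do raises r.PlanningError and nothing moves.
- r.hand_in(): hands the job in, once; it reports no verdict.
Readings, each from a call of its own:
- r.current_t(): time.
- r.current_q(): joint angles.
- r.current_qvel(): joint speeds.
- r.current_effort(): joint torques, N m.
- r.current_tool_pos(): TCP position.
- r.current_ee_rot(): TCP orientation.
- r.current_contact_force(): force on the tool from outside, world axes, zero at the start.
- r.current_torque(): the same for the moment, N m.
- r.current_opening(): opening from 0.0 (shut) to 1.0 (fully open).
Only numpy, scipy, OpenCV 4.12 (cv2) and the standard library are available. Lean on these libraries where they do the work, as an engineer would, in place of code of your own. Each camera call takes 0.05 s, during which the arm holds its last target. There are 200 camera calls.

### The job

Put the round mould away in the roll-top garage: roll the curved slatted cover fully open, slide the mould standing in front of the garage straight in across the bench until it rests against the wooden stop rail, still upright, then roll the cover fully closed again over it. Leave the other tools, the glass piece and the square mould where they are.

Things in the scene. Friction and masses are not known exactly. Their poses are not given: they have to be found in the camera images.
- garage: Roll-top mould garage fixed to the bench: two upright half-round grey cheeks 12 mm thick, 300 mm apart inside, 316 mm long, 188 mm high, a fixed curved rear shell, a curved cover of aluminium slats between the cheeks, and no floor (things stand on the bench inside). Origin on the bench at its middle; +x to the closed rear, so its open front faces -x; y across, between the cheeks; z up.
- cover_axis (a point): Middle of the level axis about which the cover turns, 30 mm above the garage's origin; axis along the garage's y. The slats' outer face is at 153 mm radius.
- stop_face (a point): Middle of the front face of the wooden stop rail, 30 mm high, that lies across the garage's floor from cheek to cheek, at x = +3 mm in the garage's frame. Point half-way up the rail. A mould touching the rail is well clear of the cover.
- cover (a joint): Roll of the cover, rad: 0 = fully closed (lower edge down at the front, near the bench), 1.6 = fully open (that edge at the top, the cover rolled back over the rear shell). Starts slightly to partly open. Stiff enough to stay wherever it is left; moving it takes about 3 to 6 N at the handle. Solid stops at both ends.
- cover_handle (a point): Middle of the cover's handle: a level round wooden bar 16 mm thick, 160 mm long, along the garage's y, on two thin rods 70 mm either side of the middle; 31 mm free between bar and slats. It runs on a 192 mm circle about the axis, at 0.6 rad + joint up from the level line to the front: low in front when closed, past the top when open. Push it from either side; no grip needed.
- mould_center (a point): The round mould to stow: an upright open dark cast-iron pot, 66 mm across, 75 mm high, wall 6 mm, 0.55 to 0.9 kg, on the bench before the garage's front, 0 to 70 mm to the +y side of its middle. The point is its centre, half-way up; z is up. Straight along the garage's +x it has a clear lane to the stop rail; touching the rail its centre is at x = -30 mm in the garage's frame.
- square_mould_c (a point): Bystander: an open square cast-iron mould 66 x 66 x 70 mm high, already stowed inside the garage against the stop rail, on the -y side (about y = -95 mm in the garage's frame). The point is its centre, half-way up. Leave it.
- glass_c (a point): Bystander: an amber glass piece, a stopper shape 66 mm across at most and 104 mm high, standing in front of the garage on its -y side, beside the round mould. The point is 52 mm above its foot. Fragile: leave it standing.
- jacks: Bystander: dark steel glassmaker's jacks, spring tongs 220 mm long lying flat (12 mm high) on the bench in front, beyond the mould. Origin on the bench at the middle.
- paddle: Bystander: a wooden paddle 240 mm long, 85 mm wide, 14 mm thick lying flat on the bench behind the garage, origin under its middle.
- block: Bystander: a wooden shaping cup, 84 mm across and 55 mm high, with a 120 mm handle, standing on the bench behind the garage. Origin under the cup.

How it is judged:
By the outcome, as a careful person would: the job done as asked, in the order asked, and still so for the second after the job is handed in, with the robot touching nothing.
It also fails if it takes over 72 s, if anything falls off the work surface, if the arm or the gripper's body presses on something with over 40 N, if the wrist force passes 120 N, or if a joint passes its speed limit or range.

## Working session

There is one attempt and no reset: what is moved stays moved. The work goes in short steps, each a Python script; the robot and the scene stay as the last script left them, time stands still between calls to the robot, and variables do not carry over. Pictures are saved under pics/ and viewed, about 8 in all and at most 12, crops included, and the job is handed in when it is done.

```bash
mkdir -p pics
python3 - <<'E'
from cell import r, optics
import cv2, numpy as np
for n in("scene","top"):
    d=optics.get_image(n); cv2.imwrite(f"pics/{n}0.png",d["pixels"][:,:,::-1]); np.savez(f"{n}0.npz",**d)
    print(n,d["fx"],d["cx"],d["cy"],np.linalg.inv(d["camera_from_world"]).round(3).tolist())
print(r.finger_overhang,r.current_ee_rot(),r.current_t(),r.current_opening())
E
```

```text
scene 428.07628235687844 327.0437501899274 195.48149507724574 [[0.774, 0.603, -0.195, 0.874], [0.633, -0.737, 0.236, -0.349], [-0.002, -0.306, -0.952, 1.416], [0.0, 0.0, 0.0, 1.0]]
top 445.72157794683267 319.62616915592827 200.49023020403231 [[0.015, -0.998, 0.058, 0.529], [-1.0, -0.015, 0.009, -0.011], [-0.008, -0.058, -0.998, 1.531], [0.0, 0.0, 0.0, 1.0]]
0.022 [ 1.74052847e-01  9.84736184e-01 -4.83153955e-04 -1.45219885e-04] 0.1 1.0024072975775606
```

View pics/scene0.png

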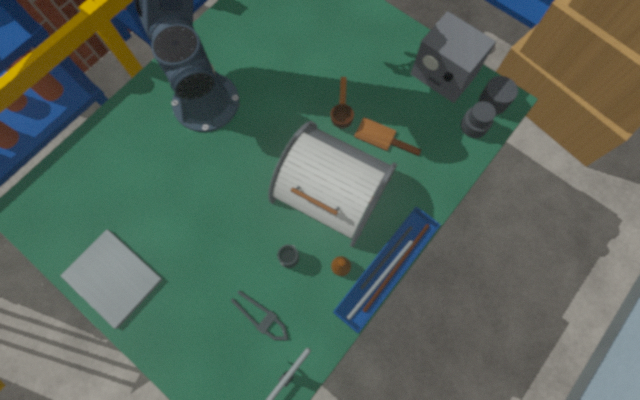

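View pics/top0.png

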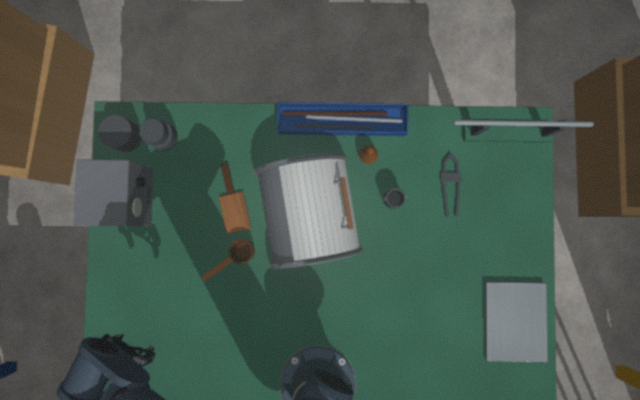

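```bash
cat > h.py <<'E'
import numpy as np
def world(d,u,v,z=None):
    """pixel -> world, from depth or from a known height z"""
    T=np.linalg.inv(d["camera_from_world"]); ray=np.array([(u-d["cx"])/d["fx"],(v-d["cy"])/d["fy"],1.])
    s=float(d["depth"][int(round(v)),int(round(u))]) if z is None else (z-T[2,3])/(T[:3,:3]@ray)[2]
    return T[:3,:3]@(ray*s)+T[:3,3]
def cloud(d):
    T=np.linalg.inv(d["camera_from_world"]); v,u=np.mgrid[:400,:640]; s=d["depth"]
    P=np.stack([(u-d["cx"])/d["fx"]*s,(v-d["cy"])/d["fy"]*s,s],-1)
    return P@T[:3,:3].T+T[:3,3]
E
python3 - <<'E'
import cv2,numpy as np
from h import *
d=dict(np.load("top0.npz"))
cv2.imwrite("pics/c1.png",cv2.resize(d["pixels"][140:280,250:420,::-1],None,fx=4.7,fy=4.2,interpolation=cv2.INTER_CUBIC))
P=cloud(d); np.set_printoptions(precision=3,suppress=True)
# mould rim / glass depth blobs
for n,(u0,u1,v0,v1),zl in(("mould",(378,412,180,215),.06),("glass",(355,385,142,170),.03)):
    q=P[v0:v1,u0:u1].reshape(-1,3); q=q[(q[:,2]>zl)&(q[:,2]<.15)]; c,rad=cv2.minEnclosingCircle(q[:,:2].astype(np.float32)); print(n,len(q),q.mean(0),c,rad,q[:,2].max())
q=P[150:275,250:340].reshape(-1,3); q=q[q[:,2]>.15]; print("top z",np.percentile(q[:,2],[50,99]))
E
```

```text
mould 133 [ 0.627 -0.245  0.073] (0.6278325319290161, -0.24403777718544006) 0.03427385538816452 0.08284170504887967
glass 273 [ 0.771 -0.156  0.065] (0.7759791016578674, -0.15880408883094788) 0.031404055655002594 0.1116386483036258
top z [0.176 0.191]
```

View pics/c1.png

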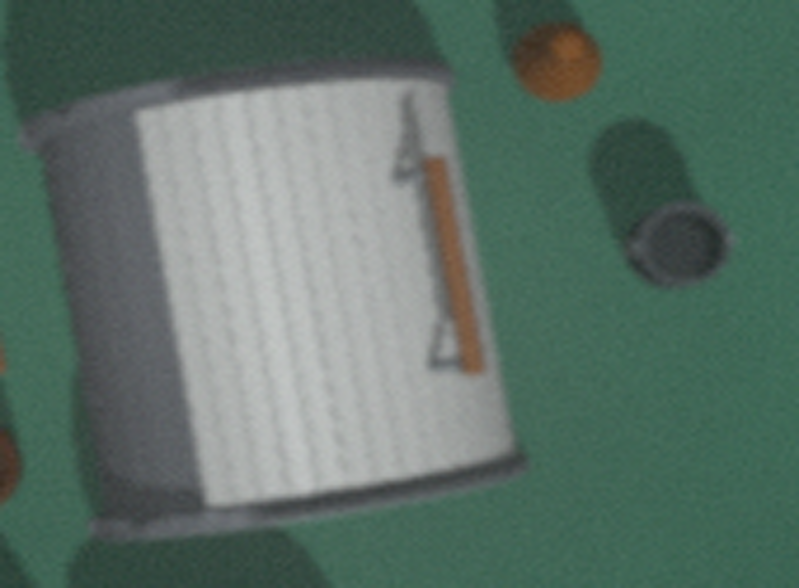

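Run:
```python
import cv2,numpy as np
from scipy.optimize import least_squares
from h import *
np.set_printoptions(precision=4,suppress=True)
d=dict(np.load("top0.npz")); P=cloud(d)
px=lambda x,y:(250+x/4.7,140+y/4.2)
m=np.zeros((400,640),np.uint8); cv2.fillPoly(m,[np.array([px(*p) for p in((150,125),(390,100),(425,350),(420,450),(215,490))],np.int32)],1)
q=P[m>0]; q=q[(q[:,2]>.1)&(q[:,2]<.2)]
# axis: horizontal line along garage y; garage x dir = (cos a, sin a)
def f(p): 
    s=q[:,0]*np.cos(p[0])+q[:,1]*np.sin(p[0])-p[1]; return np.hypot(s,q[:,2]-.03-p[2])-.153
s=least_squares(f,[np.pi/2,0.05,0],loss="soft_l1",f_scale=.003); a=s.x[0]; print(len(q),s.x,"deg",np.degrees(a),"rms",np.sqrt((s.fun**2).mean()))
ex=np.array([np.cos(a),np.sin(a)]); ey=np.array([-ex[1],ex[0]])
hp=[world(d,*px(x,y)) for x,y in((440,200),(450,250),(457,300),(465,340))]; print("handle",np.array(hp))
hz=np.median([h[2] for h in hp])-.006
E0,E1=[world(d,*px(*p),z=hz) for p in((437,157),(474,373))]
print("ends",E0,E1,np.linalg.norm(E0-E1)); c=(E0+E1)/2
# cheek outer edges near the top
band=P.reshape(-1,3); gx=band[:,:2]@ex-s.x[1]; gy=band[:,:2]@ey
k=(band[:,2]>.165)&(band[:,2]<.21)&(abs(gx)<.05); kk=gy[k]; print("cheek extents",np.percentile(kk,[.5,99.5]),np.ptp(np.percentile(kk,[.5,99.5])))
print("gy handle",c[:2]@ey,"handle gx",c[:2]@ex-s.x[1],"angle",np.arctan2(hz-.03,-(c[:2]@ex-s.x[1])))
for n,w in(("mould",(.6278,-.244)),("glass",(.776,-.1588))): print(n,np.array(w)@ex-s.x[1],np.array(w)@ey)
```

```text
4368 [ 1.7528 -0.0636 -0.0004] deg 100.42555893652639 rms 0.002715549152431978
handle [[ 0.6473 -0.0711  0.1859]
 [ 0.6113 -0.078   0.1862]
 [ 0.5755 -0.083   0.1846]
 [ 0.5469 -0.0888  0.178 ]]
ends [ 0.6792 -0.0691  0.1793] [ 0.5232 -0.0948  0.1793] 0.15806823553547047
cheek extents [-0.7395 -0.3006] 0.4388266214529093
gy handle -0.5764310008400207 handle gx -0.1258524534080465 angle 0.8702857061432805
mould -0.2900238885307781 -0.5732818286099681
glass -0.23304842723624966 -0.7344527838415968
```

```bash
cat >> h.py <<'E'
from cell import r, optics
from scipy.spatial.transform import Rotation as R
A=1.7528-.004; EX=np.array([np.cos(A),np.sin(A),0]); EY=np.array([-EX[1],EX[0],0])
G=-.0636*EX-.5764*EY          # garage origin
OV=r.finger_overhang
def rot(tilt=0):              # tool x ~ +gx, y ~ -gy, z down; tilt>0 leans the wrist to -gx
    M=np.stack([EX,-EY,[0,0,-1.]],1); return (R.from_rotvec(-EY*tilt*-1)*R.from_matrix(M)).as_quat() if tilt else R.from_matrix(M).as_quat()
def tcp(gx,gy,ztip,tilt=0):   # TCP for a fingertip position in the garage frame
    z=R.from_quat(rot(tilt)).as_matrix()[:,2]
    return (G+gx*EX+gy*EY+[0,0,ztip]-OV*z)
def bar(th): return -.192*np.cos(th), .03+.192*np.sin(th)
def F():
    f=np.array(r.current_contact_force()); return np.round([f@EX,f@EY,f[2]],1)
E
python3 - <<'E'
from h import *
print(G, R.from_quat(rot(.3)).as_matrix()[:,2]@np.c_[EX,EY,[0,0,1]], r.inverse_kinematics(tcp(-.16,0,.19),rot()), r.inverse_kinematics(tcp(-.06,0,.03,.3),rot(.3)),r.inverse_kinematics(tcp(.14,0,.19),rot()))
r.set_gripper(0.)
r.move_to(tcp(-.17,0,.33),rot()); print(r.current_t(),F())
b=bar(.87)
r.move_linear(tcp(-.17,0,b[1]-.010),vel=.25); print(r.current_t(),F())
im=optics.get_image("scene")
import cv2; cv2.imwrite("pics/s1.png",cv2.resize(im["pixels"][100:300,200:480,::-1],None,fx=2.8,fy=2.8))
E
```

```text
[ 0.57855372  0.03946528 -0.        ] [-2.95520207e-01  3.24247678e-17 -9.55336489e-01] [-2.67333423e-01  5.15823427e-01  1.50661977e+00 -4.44089210e-16
  1.11914946e+00 -4.45337097e-01] [ 0.01903292  0.69244001  1.7089887  -0.44634076  0.74227867  0.17277103] [ 2.29723191e-01  4.51571625e-01  1.61005093e+00 -4.44089210e-16
  1.07997010e+00  5.17195174e-02]
3.6 [1.1 0.4 0.3]
4.4 [-0.5 -0.5  0.4]
```

View pics/s1.png

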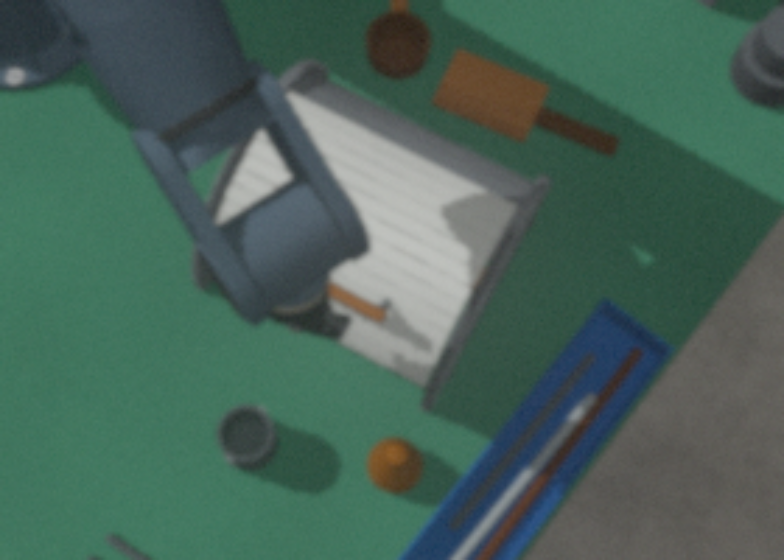

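The shut gripper (crop ~320,320) stands just in front of the handle bar (~355,298). The mould (245,437) and the glass (395,465) are clear of it. Next I push the cover open along its arc.

```bash
sed -i 's/-EY\*tilt\*-1/-EY*tilt/' h.py
python3 - <<'E'
from h import *
t0=r.current_t()
for th in [.87,1.05,1.23,1.41,1.59,1.77,1.95,2.1,2.17]:
    x,z=bar(th); r.move_linear(tcp(x-.019,0,z-.010),vel=.12); print(th,F(),round(r.current_t()-t0,2))
x,z=bar(2.2)
for e in np.arange(-.004,.016,.002):
    r.move_linear(tcp(x-.019+e,0,z-.010),vel=.05); f=F(); print(round(e,4),f)
    if f[0]<-18: break
print(R.from_quat(rot(.3)).as_matrix()[:,2]@EX,r.current_t())
r.move_linear(tcp(x-.035,0,z+.02),vel=.15); r.move_linear(tcp(-.1,0,.27),vel=.3)
r.move_to(tcp(-.40,0.0,.27),rot())
im=optics.get_image("top");np.savez("top1.npz",**im)
import cv2; cv2.imwrite("pics/t1.png",cv2.resize(im["pixels"][130:290,240:430,::-1],None,fx=4,fy=3.5)); print(r.current_t())
E
```

```text
0.87 [0.4 0.7 0.6] 0.38
1.05 [-0.   0.6 -0.2] 0.82
1.23 [-0.4  0.3  0.9] 1.26
1.41 [ 0.3 -0.9  0.2] 1.7
1.59 [ 0.3  0.3 -0.2] 2.14
1.77 [ 0.8 -0.2 -0.3] 2.58
1.95 [-0.4  0.2  1. ] 3.02
2.1 [ 0.1 -0.4 -0.2] 3.42
2.17 [-0.3 -0.5 -0.2] 3.67
-0.004 [-0.6  0.3 -0.5]
-0.002 [-1.1  0.2 -0.5]
0.0 [-0.5 -0.6  0.7]
0.002 [-0.1  0.2  0.2]
0.004 [-9.1 -0.1  0.5]
0.006 [-20.6   0.3  -0.2]
0.29552020666133966 9.625
12.0083
```

View pics/t1.png

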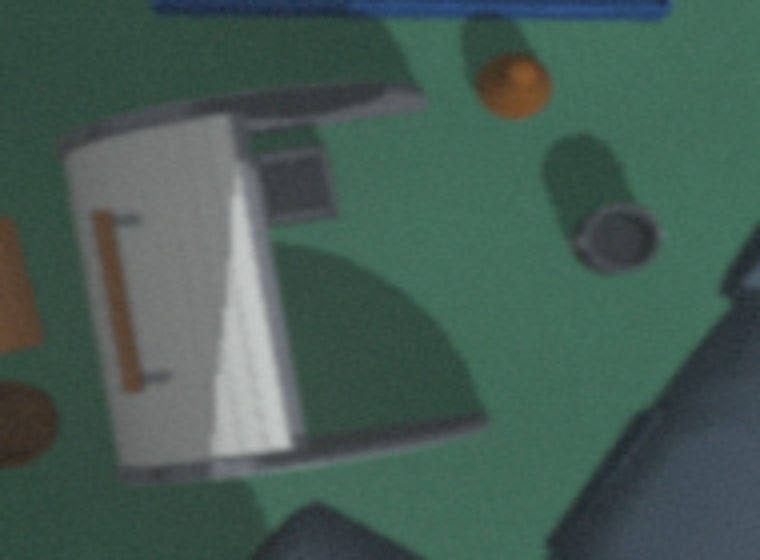

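The cover edge now runs straight across the top and the handle bar lies at the rear (103,210 to 133,390). The square mould (295,185) is inside, and the round mould (618,238) and the glass (515,85) are unmoved. The lane is open.

Run:
```python
from h import *
import cv2
np.set_printoptions(precision=4,suppress=True)
d=dict(np.load("top1.npz")); P=cloud(d); px=lambda x,y:(240+x/4,130+y/3.5)
g=lambda w:np.array([(w-G)@EX,(w-G)@EY,w[2]])
hz=bar(2.2)[1]+.004
e=[world(d,*px(*p),z=hz) for p in((103,210),(133,390))]; print("handle ends",g(e[0]),g(e[1]),"expected gx",bar(2.2)[0])
c=[world(d,*px(*p),z=.18) for p in((237,120),(298,440))]; print("cover edge",g(c[0]),g(c[1]))
print("cheek corners(front tips z.03)",[g(world(d,*px(*p),z=.03)) for p in((426,100),(489,423))])
q=P[180:215,378:412].reshape(-1,3); q=q[(q[:,2]>.055)&(q[:,2]<.1)]; print("mould depth",g(q.mean(0)),len(q))
print("mould px",g(world(d,*px(618,239),z=.075)))
q=P[168:195,303:325].reshape(-1,3); q=q[(q[:,2]>.05)&(q[:,2]<.085)]; print("square",[g(q.min(0)),g(q.max(0)),g(q.mean(0))])
for t in (0,.2,.35):
  print(t,[r.inverse_kinematics(tcp(x,.005,.03,t),rot(t)) is not None for x in(-.36,-.2,-.07)])
```

```text
handle ends [ 0.1125 -0.079   0.1892] [0.1143 0.0776 0.1892] expected gx 0.11299221451302639
cover edge [ 0.0003 -0.1411  0.18  ] [-0.0008  0.1403  0.18  ]
cheek corners(front tips z.03) [array([-0.1563, -0.1562,  0.03  ]), array([-0.1567,  0.1594,  0.03  ])]
mould depth [-0.2875  0.0024  0.0722] 143
mould px [-0.2859  0.0047  0.075 ]
square [array([-0.0611, -0.0491,  0.0503]), array([-0.005 , -0.1346,  0.0767]), array([-0.0352, -0.0921,  0.0681])]
0 [True, True, True]
0.2 [True, True, True]
0.35 [True, True, True]
```

Run:
```python
from h import *
t=.25; y=.003; Z=.030
r.set_gripper(.47)
r.move_to(tcp(-.375,y,.12,t),rot(t)); r.move_linear(tcp(-.365,y,Z,t),vel=.2); print(r.current_t(),F())
r.move_linear(tcp(-.33,y,Z,t),vel=.1); print(F())
for x in(-.25,-.17,-.10,-.08): r.move_linear(tcp(x,y,Z,t),vel=.07); print(x,F(),r.current_t())
f0=F()
for x in np.arange(-.078,-.055,.002):
    r.move_linear(tcp(x,y,Z,t),vel=.04); f=F(); print(round(x,3),f)
    if f[0]<-10: break
print(r.current_t(), r.current_tool_pos())
im=optics.get_image("top");np.savez("top2.npz",**im)
import cv2; cv2.imwrite("pics/t2.png",cv2.resize(im["pixels"][130:290,240:430,::-1],None,fx=4,fy=3.5)); print(r.current_t())
```

```text
13.7333 [-0.4 -0.4  1.5]
[ 0.5  0.3 -0. ]
-0.25 [-0.4 -0.9  1.2] 15.525
-0.17 [-0.4 -0.4 -0.8] 16.8167
-0.1 [ 0.1 -0.1  0.5] 17.9667
-0.08 [-0.6  1.2 -0.2] 18.4
-0.078 [-1.4  0.  -0.1]
-0.076 [-3.5 -0.2 -0. ]
-0.074 [-1.9  0.3  0.4]
-0.072 [-2.3 -0.9 -0.2]
-0.07 [-2.9 -0.9  0.7]
-0.068 [-2.8 -0.3 -0.5]
-0.066 [-2.7 -0.4 -0.1]
-0.064 [-3.2 -0.7  0.5]
-0.062 [-4.9 -0.4  0.7]
-0.06 [-11.9   1.4  -0.3]
20.9 [ 0.58743474 -0.02658183  0.05140652]
20.95
```

View pics/t2.png

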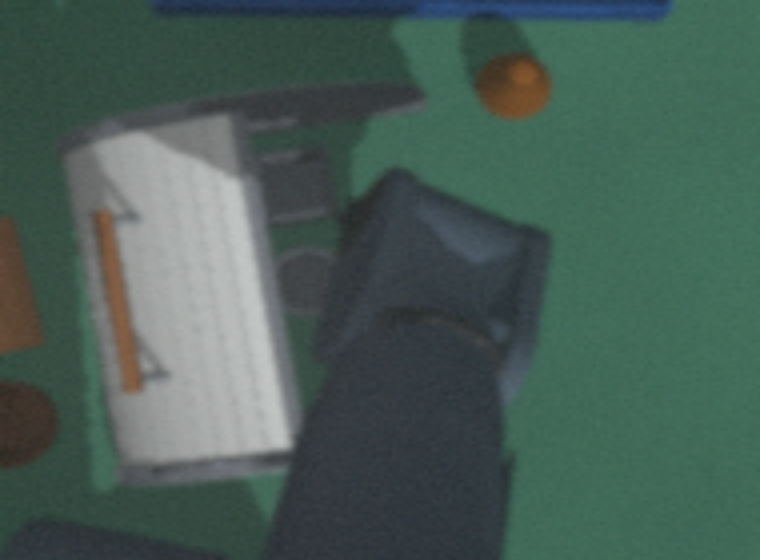

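The mould (about 305,280) sits against the rail, upright in line with the square mould, and the contact force rises there. I'll back out and check.

Run:
```python
from h import *
import cv2
t=.25; y=.003
r.move_linear(tcp(-.10,y,.03,t),vel=.1); r.move_linear(tcp(-.25,y,.06,t),vel=.25); r.set_gripper(0.)
r.move_linear(tcp(-.27,y,.33,t),vel=.3)
r.move_to(tcp(.17,0,.33),rot()); print(r.current_t())
im=optics.get_image("top"); sc=optics.get_image("scene")
a=cv2.resize(im["pixels"][150:270,300:420],None,fx=3.5,fy=3.5); b=cv2.resize(sc["pixels"][150:270,260:360],(350,420))
cv2.imwrite("pics/t3.png",np.hstack([a,b])[:,:,::-1]); np.savez("top3.npz",**im)
P=cloud(im)-G; q=np.stack([P@EX,P@EY,P[...,2]],-1).reshape(-1,3); k=(q[:,2]>.06)&(q[:,2]<.095)&(abs(q[:,1]-.003)<.05)&(q[:,0]>-.12)&(q[:,0]<0)
print(k.sum(),q[k].min(0),q[k].max(0),q[k].mean(0))
```

```text
25.4083
90 [-0.06249918 -0.03144279  0.06363658] [-0.00282502  0.03206038  0.08588454] [-0.03585444  0.00020704  0.07472871]
```

View pics/t3.png

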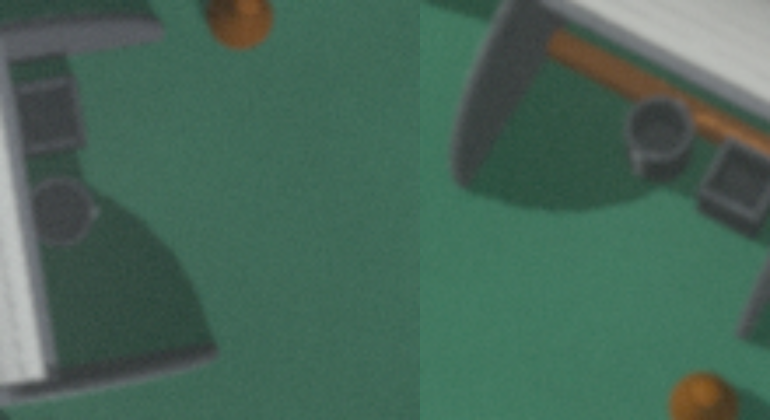

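The mould is upright and touching the wooden rail: front edge at gx -62.5 mm, where -63 is expected. The square mould and the glass are undisturbed. Now I close the cover.

Run:
```python
from h import *
import cv2
x,z=bar(2.2); r.move_linear(tcp(x+.035,0,z-.006),vel=.25); print(F(),r.current_t())
for th in [2.2,2.05,1.88,1.7,1.52,1.34,1.17,1.02,.92]:
    x,z=bar(th); r.move_linear(tcp(x+.019,0,z-.006),vel=.12); print(th,F())
r.move_linear(tcp(x+.025,0,z+.03),vel=.15)
r.move_linear(tcp(x-.001,0,z+.02),vel=.15); print(r.current_t())
for th in [.92,.84,.76,.68,.63]:
    x,z=bar(th); r.move_linear(tcp(x,0,z+.008),vel=.08); print(th,F())
x,z=bar(.6)
for e in np.arange(.004,-.014,-.002):
    r.move_linear(tcp(x,0,z+.008+e),vel=.04); f=F(); print(round(e,4),f)
    if f[2]>20: break
r.move_linear(tcp(x,0,z+.06),vel=.15); r.move_linear(tcp(x-.05,0,.30),vel=.3); r.move_to(tcp(-.37,.2,.30),rot())
im=optics.get_image("top"); sc=optics.get_image("scene"); np.savez("top4.npz",**im)
a=cv2.resize(im["pixels"][130:290,230:430],None,fx=2,fy=2.6); b=cv2.resize(sc["pixels"][110:290,250:430],(396,416))
cv2.imwrite("pics/t4.png",np.hstack([a,b])[:,:,::-1]); print(r.current_t(),F())
```

```text
[-0.4  0.4  0.3] 26.2667
2.2 [-0.7  0.8  0.2]
2.05 [0.1 0.6 0.5]
1.88 [ 0.2  0.4 -0.1]
1.7 [ 0.3  0.3 -0.1]
1.52 [ 0.8 -0.2 -0.6]
1.34 [ 0.1 -0.5  0. ]
1.17 [ 0.4 -0.9  0. ]
1.02 [0.3 0.4 0.4]
0.92 [ 0.3 -0.   0.1]
30.5417
0.92 [-0.3 -0.   0.4]
0.84 [ 0.1 -0.8 -0.1]
0.76 [ 0.5  0.5 -1.7]
0.68 [-0.   0.1  0.9]
0.63 [ 0.1 -0.6 -0.3]
0.004 [ 0.6 -0.1  0.2]
0.002 [-0.   0.1  0.4]
0.0 [-0.2 -0.6  1.8]
-0.002 [ 1.2  5.4 15.9]
-0.004 [ 4.5 11.1 31.6]
35.5417 [1.  0.8 0.3]
```

View pics/t4.png

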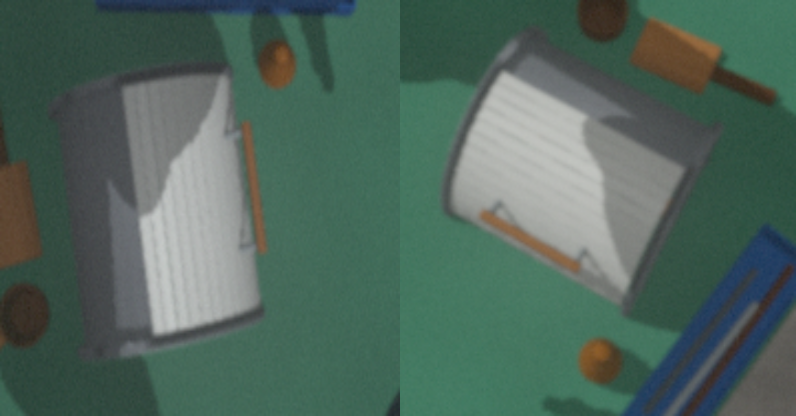

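The cover is down: the handle bar (248,122 to 263,252) is low in front, and the glass (277,63) is standing. One numeric check, then I hand in.

Run:
```python
from h import *
d=dict(np.load("top4.npz")); w=world(d,230+255.5/2,130+187/2.6,z=.142)-G; gx=w@EX
print("handle gx",gx,"closed",bar(.6)[0],"joint ~",np.arccos(-gx/.192)-.6, "depth z",world(d,230+255.5/2,130+187/2.6)[2],"expect",bar(.6)[1]+.008)
if gx<-.152: r.hand_in(); print("handed in",r.current_t())
```

```text
handle gx -0.1597312258000999 closed -0.15846443806265825 joint ~ -0.011786817507913439 depth z 0.14610708183414634 expect 0.1464113548918468
the job is handed in; nothing more can be done
the job is handed in; nothing more can be done
```

The round mould is stowed in the garage with the cover closed over it. I handed the job in at about 35.5 s on the robot's clock, against the 72 s limit.

- **Opening:** I pushed the cover handle over until it hit the open stop, with about 20 N of contact force there.
- **Stowing:** I slid the mould in with a two-finger cradle until it touched the rail, where the force rose from about 3 N to 12 N. A look afterwards showed it upright, with its front edge at x = -62.5 mm in the garage's frame (-63 mm expected).
- **Closing:** I pushed the handle back down to the closed stop, with a force of about 32 N. In the last picture the handle gives a cover joint of about -0.01 rad, which is fully closed to within measuring error, and its height reads 146.1 mm against 146.4 mm expected.
- **Bystanders:** The glass, the square mould, the paddle and the block looked unmoved in the pictures I took. The square mould was last seen before the cover closed. The jacks were outside my later crops, but nothing went near them.

No check failed or disagreed. The mould cannot be seen under the closed cover, so its final state rests on the look taken just before closing.

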